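# Find the rattling tin and hold it out for return

## Robot

A 6-joint arm with a two-finger parallel gripper is mounted at the origin on the work surface. World frame = base frame: x ahead of the robot, y to its left, z up, the work surface at z = 0. Lengths are in m, angles in rad, forces in N, time in s.
With the tool pointing down it reaches from about 0.35 to 0.775 m from the base axis. Payload 5.5 kg.
Tool frame: the origin (TCP) lies at the very end of the fingers, on their centre line; the grasp point (between the pads) lies env.pinch_z behind it (env.pinch_z is the distance from the TCP to the grasp point, in m); z points along the fingers, y is the line along which they close (so a half turn about z gives the same grasp; the last joint's range is limited). The gripper opens to 85 mm and grips with 20 to 120 N. Pads are 22 mm wide; open, the fingers measure 114 mm over their backs; the gripper's body (76 mm by 85 mm) begins 54 mm behind the grasp point. The pads swing forward as they close: fully open they stand 13 mm farther back than shut.
Start: joints at [0.963, 0.313, 0.046, 1.304, 0, 1.431], TCP at [0.259, 0.513, 0.231] pointing down, gripper open.
Joint ranges: [-2.76, 2.76], [-0.86, 1.69], [-1.03, 1.26], [-2.2, 2.34], [-1.47, 1.5], [-3.14, 3.14]. Speed limits (rad/s): [2.57, 2.57, 3.14, 3.14, 3.14, 3.14].

## Interface

Orientations are given as a unit quaternion [w, x, y, z].
In Python, from workcell import env, eyes gives the robot as it stands.
- The arm moves only by the shell command python3 -m jog 'ROWS' [FORCE]. ROWS is JSON, one flat list of numbers, 7 for each row, row after row: the shift along the world's x, y, z as a fraction of full scale, then the turn, a rotation vector about the world's x, y, z as a fraction of full scale, then the opening, from -1 (shut) to 1 (fully open), so that 0 is half open. A call has 1 to 12 rows; each row is the pose to reach, as a shift and turn from the pose commanded when the call began, turning the shorter way round; what a row does not reach only later rows make up. Full scale, the value 1, is 20 cm for a shift and pi rad for a turn. A row lasts 1/12 s, in which the tool goes at most 41.7 mm and 7.16 degrees, less where a joint would pass 70% of its speed; a pose out of reach is approached as far as the arm can. A call with a number of a shift or a turn outside -1 to 1 is refused whole. A call with a gripper value outside its range is refused whole. The fingers move at their own pace and stop on an object; FORCE is the grip in N (left out, the last holds). Time passes only in rows, so rows that repeat a pose let the fingers close. It gives the time, the measured TCP pose, the force, the opening and the grip force at its end, in the units of the state.
- env.get_state(): the state, without advancing time (a new reading comes with each control period).
- eyes.read_camera(name): name is "scene" or "top" or "wrist"; returns (picture, depth): 480x640x3 uint8, red, green, blue; 480x640 float32, m along the optical axis (not along the pixel's ray), 0 where there is no reading.
- eyes.calibration(name): a dict with "fx", "fy", "cx", "cy" (pixels), "k1" (the pictures are not rectified: a ray, as slopes to the right and down, at radius r is drawn at 1 + k1 r^2 times it, then the intrinsics apply), "R" (3x3) and "t" (3): a world point X has camera coordinates R X + t; the wrist camera has in their place "tool_from_camera" (4x4, takes a point from camera to tool coordinates, whose origin is the TCP and whose axes are the flange's). Camera axes: x right, y down, z forward; pixel columns grow to the right and rows downward; lengths in m; the calibration is good to about 2 mm. A picture is of the moment at which its call begins: read the wrist's pose just before it. calibration takes no time and is no camera call.
- env.hand_in(): hands the job in; it is judged then, once.
The state is a dict: "clock": time; "joint_pos": joint angles; "qvel": joint speeds; "tau": joint torques, N m; "tcp_pos": TCP position; "orientation": TCP orientation; "wrist_force": force on the tool from outside, world axes, zero at the start; "ft_torque": the same for the moment, N m; "finger_gap": finger opening in m; "grip_force": force on a finger pad.
Only numpy, scipy, OpenCV 4.12 (cv2) and the standard library are available. Lean on these libraries where they do the work, as an engineer would, in place of code of your own. Each camera call takes 0.05 s, during which the arm holds its last target. There are 200 camera calls.

## Task

One of the three red-lidded tins of bearing parts has come loose inside. Working from the robot's left to its right, lift each tin off the bench, shake it briskly to and fro a few times, note whether it rattles, and stand it back upright where it stood before taking the next; do not drop any tin or disturb the other things on the bench. When all three have been shaken, pick up the one that rattles and finish still holding it upright and still in the gripper, about a hand's breadth above the middle of the yellow returns tray: do not put it down.

Things in the scene. Friction and masses are not known exactly. Their poses are not given: they have to be found in the camera images.
- tin_left: oblong sealed tin, silver sides, white labels, red lid; 130 mm long (its x), 60 mm wide, 50 mm tall, about 0.4 kg, standing on the bench; the one on the robot's left (+y). Origin: centre of its underside; z up. One of the three tins, any of them, holds a loose 38 mm, 220 g steel ball with 84 mm of free travel lengthwise, 14 mm crosswise, 4 mm up and down; the others are packed tight, same weight.
- tin_mid: oblong sealed tin, silver sides, white labels, red lid; 130 mm long (its x), 60 mm wide, 50 mm tall, about 0.4 kg, standing on the bench; the one in the middle. Origin: centre of its underside; z up. Swung lengthwise to and fro a few times, some 90 mm at 0.4 m/s, the ball rolls end to end: knocks of 4 to 15 N and moment swings of 0.1 N m at the wrist, lasting about 0.3 s after each stop; a packed tin is quiet.
- tin_right: oblong sealed tin, silver sides, white labels, red lid; 130 mm long (its x), 60 mm wide, 50 mm tall, about 0.4 kg, standing on the bench; the one on the robot's right (-y). Origin: centre of its underside; z up. A shake counts when the gripped tin, 35 mm or more up, moves to and fro a few times faster than 0.2 m/s (or 1.5 rad/s), halting or turning back in between.
- tray_in (a point): centre of the inner floor (5 mm above the bench) of the yellow returns tray, an open tray 140 x 190 mm, 28 mm high, fixed on the bench beyond the tins. Its axes: x along the short side, y along the long side, z up.
- mug: white mug, 80 mm across, 90 mm tall, handle to its own +y; origin centre of underside. A bystander: leave it alone.
- grease: white jar with blue label and black lid, 60 mm across, 75 mm tall; origin centre of underside. A bystander.
- oil_can: flat-sided silver oil can with red cap, 65 x 105 mm, 192 mm tall to the cap, 0.9 kg; origin centre of underside. A bystander.
- wrench: steel wrench lying flat along its own x, about 170 mm long; origin on its underside. A bystander.
- screwdriver: wooden-handled screwdriver lying along its own x, about 200 mm long; origin on its underside. A bystander.
- bearing: steel bearing ring lying flat, 72 mm across, 18 mm high; origin centre of underside. A bystander.
Mind the look-alikes: they are no part of the job. What is shaped like the tin_left but green is not meant.

How it is judged:
On the way, in this order (a step that is already met when the one before it is completed fails the run):
1. the tin left is held off the bench, for a moment at rest or turning back (height (world z) of tin_left above 0.035 m and contact force between the fingers and tin_left above 1 N and linear speed of tin_left below 0.1 m/s and angular speed of tin_left below 0.75 rad/s).
2. still held up, the tin left is swung fast (height (world z) of tin_left above 0.035 m and contact force between the fingers and tin_left above 1 N and (linear speed of tin_left above 0.2 m/s or angular speed of tin_left above 1.5 rad/s)).
3. still held up, the tin left halts or turns back: shaken (all of step 1).
4. the tin mid is held off the bench, for a moment at rest or turning back, the tins before it back in place (distance of tin_left from where it was at the start of the episode below 0.04 m and angle between tin_left's own z axis and vertical below 0.12 rad and height (world z) of tin_left below 0.006 m and linear speed of tin_left below 0.03 m/s and contact force between the fingers and tin_left below 0.1 N and height (world z) of tin_mid above 0.035 m and contact force between the fingers and tin_mid above 1 N and linear speed of tin_mid below 0.1 m/s and angular speed of tin_mid below 0.75 rad/s).
5. still held up, the tin mid is swung fast (height (world z) of tin_mid above 0.035 m and contact force between the fingers and tin_mid above 1 N and (linear speed of tin_mid above 0.2 m/s or angular speed of tin_mid above 1.5 rad/s)).
6. still held up, the tin mid halts or turns back: shaken (height (world z) of tin_mid above 0.035 m and contact force between the fingers and tin_mid above 1 N and linear speed of tin_mid below 0.1 m/s and angular speed of tin_mid below 0.75 rad/s).
7. the tin right is held off the bench, for a moment at rest or turning back, the tins before it back in place (distance of each of tin_left, tin_mid from where it was at the start of the episode below 0.04 m and angle between each of tin_left, tin_mid's own z axis and vertical below 0.12 rad and height (world z) of each of tin_left, tin_mid below 0.006 m and linear speed of each of tin_left, tin_mid below 0.03 m/s and contact force between the fingers and tin_left below 0.1 N and contact force between the fingers and tin_mid below 0.1 N and height (world z) of tin_right above 0.035 m and contact force between the fingers and tin_right above 1 N and linear speed of tin_right below 0.1 m/s and angular speed of tin_right below 0.75 rad/s).
8. still held up, the tin right is swung fast (height (world z) of tin_right above 0.035 m and contact force between the fingers and tin_right above 1 N and (linear speed of tin_right above 0.2 m/s or angular speed of tin_right above 1.5 rad/s)).
9. still held up, the tin right halts or turns back: shaken (height (world z) of tin_right above 0.035 m and contact force between the fingers and tin_right above 1 N and linear speed of tin_right below 0.1 m/s and angular speed of tin_right below 0.75 rad/s).
10. then the right tin is stood back in its place, beside the other two (distance of each of tin_left, tin_mid, tin_right from where it was at the start of the episode below 0.04 m and angle between each of tin_left, tin_mid, tin_right's own z axis and vertical below 0.12 rad and height (world z) of each of tin_left, tin_mid, tin_right below 0.006 m and linear speed of each of tin_left, tin_mid, tin_right below 0.03 m/s and contact force between the fingers and tin_left below 0.1 N and contact force between the fingers and tin_mid below 0.1 N and contact force between the fingers and tin_right below 0.1 N), for 0.1 s.
At the end, for the whole second after the job is handed in: The tin with the loose ball is held by the fingers, within 50 mm of the middle of the yellow tray seen from above, its underside 45 to 250 mm above the bench, upright within 0.25 rad and still; the other two stand upright on the bench, let go, within 40 mm of where they stood (((distance between ball_c0 and tin_left below 0.08 m and horizontal distance between tin_left and tray_in below 0.05 m and height (world z) of tin_left between 0.045 and 0.25 m and angle between tin_left's own z axis and vertical below 0.25 rad and linear speed of tin_left below 0.05 m/s and contact force between the fingers and tin_left above 2 N and distance of each of tin_mid, tin_right from where it was at the start of the episode below 0.04 m and angle between each of tin_mid, tin_right's own z axis and vertical below 0.12 rad and height (world z) of each of tin_mid, tin_right below 0.006 m and linear speed of each of tin_mid, tin_right below 0.03 m/s and contact force between the fingers and tin_mid below 0.1 N and contact force between the fingers and tin_right below 0.1 N) or (distance between ball_c0 and tin_mid below 0.08 m and horizontal distance between tin_mid and tray_in below 0.05 m and height (world z) of tin_mid between 0.045 and 0.25 m and angle between tin_mid's own z axis and vertical below 0.25 rad and linear speed of tin_mid below 0.05 m/s and contact force between the fingers and tin_mid above 2 N and distance of each of tin_left, tin_right from where it was at the start of the episode below 0.04 m and angle between each of tin_left, tin_right's own z axis and vertical below 0.12 rad and height (world z) of each of tin_left, tin_right below 0.006 m and linear speed of each of tin_left, tin_right below 0.03 m/s and contact force between the fingers and tin_left below 0.1 N and contact force between the fingers and tin_right below 0.1 N) or (distance between ball_c0 and tin_right below 0.08 m and horizontal distance between tin_right and tray_in below 0.05 m and height (world z) of tin_right between 0.045 and 0.25 m and angle between tin_right's own z axis and vertical below 0.25 rad and linear speed of tin_right below 0.05 m/s and contact force between the fingers and tin_right above 2 N and distance of each of tin_left, tin_mid from where it was at the start of the episode below 0.04 m and angle between each of tin_left, tin_mid's own z axis and vertical below 0.12 rad and height (world z) of each of tin_left, tin_mid below 0.006 m and linear speed of each of tin_left, tin_mid below 0.03 m/s and contact force between the fingers and tin_left below 0.1 N and contact force between the fingers and tin_mid below 0.1 N))); the arm keeps its last pose, push and grip.
It fails at once if a bystander (mug, jar, oil can, wrench, screwdriver, bearing ring) is moved by more than 30 mm (distance of any of mug, grease, oil_can, wrench, screwdriver, bearing from where it was at the start of the episode above 0.03 m).
It fails at once if a tin is dropped or thrown (fast while not held) ((linear speed of tin_left above 0.6 m/s and contact force between the fingers and tin_left below 0.1 N) or (linear speed of tin_mid above 0.6 m/s and contact force between the fingers and tin_mid below 0.1 N) or (linear speed of tin_right above 0.6 m/s and contact force between the fingers and tin_right below 0.1 N)).
It also fails if it takes over 72 s, if anything falls off the work surface, if the arm or the gripper's body presses on something with over 40 N, if the wrist force passes 120 N, or if a joint passes its speed limit or range.

## Working session

There is one attempt and no reset: what is moved stays moved. The work goes in short steps, Python scripts to look and compute and a shell command to move; the robot and the scene stay as the last step left them, time stands still between calls to the robot, and variables do not carry over. Pictures are saved under pics/ and viewed, at most 10 in all, crops included, and the job is handed in when it is done.

```bash
mkdir -p pics; ls; python3 - <<'E'
from workcell import env, eyes
import cv2,numpy as np
s=env.get_state(); print({k:np.round(v,3) for k,v in s.items()}, env.pinch_z)
for n in ("top","scene"):
    p,d=eyes.read_camera(n); cv2.imwrite(f"pics/{n}0.png",p[:,:,::-1]); np.savez(f"{n}0.npz",p=p,d=d)
    c=eyes.calibration(n); print(n,c)
E
```

```text
pics
{'clock': np.float64(0.0), 'joint_pos': array([ 0.963,  0.314,  0.045,  1.304, -0.   ,  1.431]), 'qvel': array([-0.   ,  0.   ,  0.001, -0.001,  0.   , -0.001]), 'tau': array([-0.0000e+00, -4.8063e+01,  2.9853e+01,  1.9000e-02, -0.0000e+00,
       -0.0000e+00]), 'tcp_pos': array([0.259, 0.513, 0.23 ]), 'orientation': array([-0.   ,  0.232,  0.973, -0.001]), 'wrist_force': array([-0.519, -0.3  , -0.041]), 'ft_torque': array([ 0.02 , -0.011, -0.003]), 'grip_force': np.float64(0.0), 'finger_gap': np.float64(0.086)} 0.0187
top {'fx': 495.6098471076125, 'fy': 495.6098471076125, 'cx': 319.8471567579858, 'cy': 240.53173325389415, 'k1': 0.004175239197938482, 'R': array([[-1.43642909e-03, -9.99899892e-01,  1.40763476e-02],
       [-9.97404206e-01,  4.19179429e-04, -7.20046836e-02],
       [ 7.19915748e-02, -1.41432379e-02, -9.97304959e-01]]), 't': array([0.01594309, 0.42829456, 1.27799887])}
scene {'fx': 525.1162739740381, 'fy': 525.1162739740381, 'cx': 314.57344463715197, 'cy': 239.9574673163191, 'k1': -0.07888378196723352, 'R': array([[-0.78724058,  0.61645453,  0.01536485],
       [ 0.46551259,  0.61045288, -0.64081612],
       [-0.40441352, -0.49732393, -0.76754063]]), 't': array([ 0.31532385, -0.17703745,  1.58084044])}
```

View pics/top0.png

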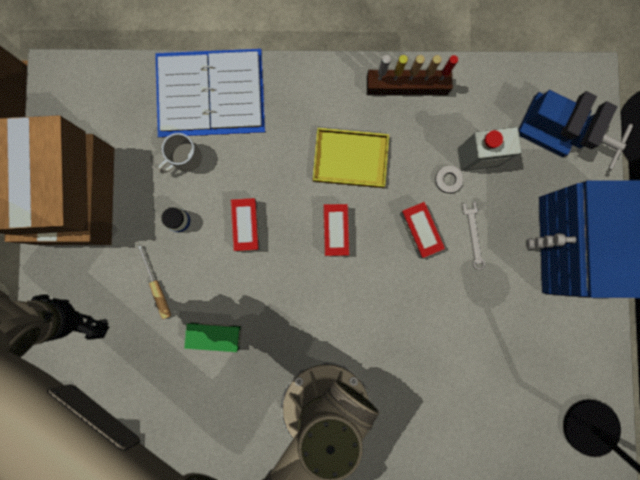

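View pics/scene0.png

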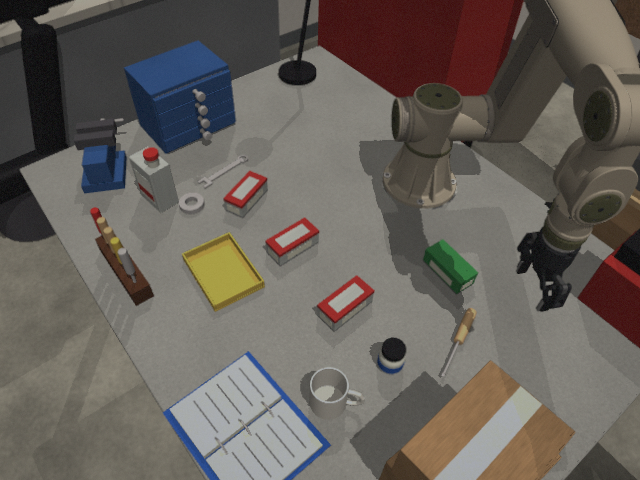

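The top view shows three red-lidded tins at (244,224), (336,230) and (423,230), and the yellow tray at (351,158). Things that could be mistaken for a tin: the green tin (212,337), the oil can's red cap (494,140) and the red bottle cap (453,62). I choose the three oblong red lids with white labels.

```bash
cat > h.py <<'E'
from workcell import env, eyes
import cv2,numpy as np
from scipy.spatial.transform import Rotation as Ro
def cast(n,uv,z):
    c=eyes.calibration(n); uv=np.atleast_2d(np.float64(uv))
    K=np.array([[c['fx'],0,c['cx']],[0,c['fy'],c['cy']],[0,0,1]])
    r=cv2.undistortPoints(uv[:,None],K,np.array([c['k1'],0,0,0,0]))[:,0]
    if n=="wrist":
        s=env.get_state(); q=s['orientation']; T=np.eye(4); T[:3,:3]=Ro.from_quat(q[[1,2,3,0]]).as_matrix(); T[:3,3]=s['tcp_pos']
        M=T@np.array(c['tool_from_camera']); R=M[:3,:3].T; o=M[:3,3]
    else: R=np.array(c['R']); o=-R.T@np.array(c['t'])
    d=np.c_[r,np.ones(len(r))]@R
    return o+d*((z-o[2])/d[:,2])[:,None]
def red(p):
    h=cv2.cvtColor(p,cv2.COLOR_RGB2HSV); return (((h[...,0]<8)|(h[...,0]>172))&(h[...,1]>140)&(h[...,2]>70)).astype(np.uint8)
def yel(p):
    h=cv2.cvtColor(p,cv2.COLOR_RGB2HSV); return ((h[...,0]>22)&(h[...,0]<35)&(h[...,1]>120)).astype(np.uint8)
def rects(n,m,z,amin):
    out=[]
    for c in cv2.findContours(m,cv2.RETR_EXTERNAL,cv2.CHAIN_APPROX_NONE)[0]:
        if cv2.contourArea(c)<amin: continue
        P=cast(n,c[:,0],z)[:,:2]; (a,b),(w,h),ang=cv2.minAreaRect((P*1000).astype(np.float32))
        if w<h: w,h,ang=h,w,ang+90
        print(n,c[:,0].mean(0).round(),"xy mm",round(a,1),round(b,1),"size",round(w),round(h),"long-axis deg from x",round((ang+90)%180-90,1))
def state():
    s=env.get_state(); print({k:np.round(s[k],4).tolist() for k in('clock','tcp_pos','orientation','joint_pos','wrist_force','finger_gap','grip_force')})
E
python3 - <<'E'
from h import *
for n in("top","scene"):
    p=np.load(n+"0.npz")['p']; rects(n,red(p),.05,500); rects(n,yel(p),.028,1000)
p=np.load("top0.npz")['p']; cv2.imwrite("pics/crop.png",cv2.resize(p[180:270,210:460,::-1],None,fx=3,fy=3))
state()
E
```

```text
top [336. 230.] xy mm 454.2 -25.1 size 130 61 long-axis deg from x 0.0
top [423. 230.] xy mm 454.3 -247.3 size 131 64 long-axis deg from x 22.6
top [244. 224.] xy mm 467.7 208.0 size 132 62 long-axis deg from x 4.1
top [351. 157.] xy mm 646.1 -65.8 size 190 143 long-axis deg from x 84.8
scene [345. 299.] xy mm 471.5 209.4 size 134 63 long-axis deg from x 3.8
scene [292. 237.] xy mm 457.8 -22.3 size 133 66 long-axis deg from x 1.4
scene [245. 189.] xy mm 458.4 -244.6 size 135 65 long-axis deg from x 22.8
scene [478.  43.] xy mm -735.5 -410.1 size 832 211 long-axis deg from x 30.9
scene [228. 276.] xy mm 652.4 -57.1 size 204 142 long-axis deg from x 84.7
{'clock': 0.1, 'tcp_pos': [0.259, 0.5128, 0.2305], 'orientation': [-0.0003, 0.2318, 0.9728, -0.0008], 'joint_pos': [0.9634, 0.314, 0.0451, 1.3036, -0.0, 1.4312], 'wrist_force': [0.0815, 0.0573, -0.182], 'finger_gap': 0.0855, 'grip_force': 0.0}
```

View pics/crop.png

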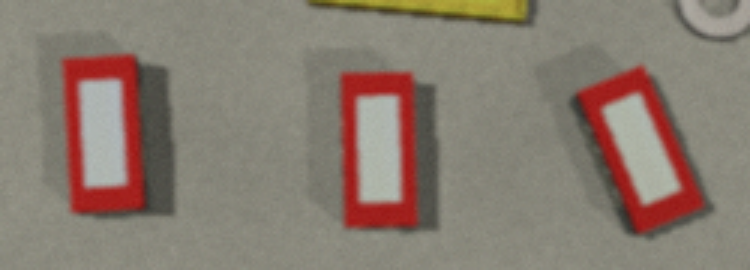

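The crop shows three red oblong lids with white labels, the right one turned by about 23°. Their sizes come out at about 130 x 62 mm, as expected. Positions: left (0.469, 0.209, 4°), mid (0.456, -0.024, 1°), right (0.456, -0.246, 22.7°), tray (0.647, -0.064). I'll go above the left tin.

```bash
python3 -m jog '[0.525,-0.76,0,0,0,0.086,1, 0.525,-0.76,0,0,0,0.086,1, 0.525,-0.76,0,0,0,0.086,1, 0.525,-0.76,0,0,0,0.086,1, 0.525,-0.76,0,0,0,0.086,1]' && python3 -m jog '[0.525,-0.76,0,0,0,0.086,1, 0.525,-0.76,0,0,0,0.086,1, 0.525,-0.76,0,0,0,0.086,1, 0.525,-0.76,0,0,0,0.086,1, 0.525,-0.76,0,0,0,0.086,1, 0.525,-0.76,0,0,0,0.086,1, 0.525,-0.76,0,0,0,0.086,1]'
python3 - <<'E'
from h import *
state(); p,d=eyes.read_camera("wrist"); cv2.imwrite("pics/w1.png",p[:,:,::-1]); rects("wrist",red(p),.05,500)
E
```

```text
clock: 0.52
tcp_pos: [0.3655, 0.3583, 0.2309]
orientation: [-0.0, 0.099, 0.995, -0.001]
wrist_force: [-0.1, -0.2, 1.3]
finger_gap: 0.0851
grip_force: 0.0
clock: 1.1
tcp_pos: [0.4698, 0.2079, 0.2308]
orientation: [-0.001, -0.034, 0.999, 0.0]
wrist_force: [-0.7, 0.7, -0.4]
finger_gap: 0.0857
grip_force: 0.0
{'clock': 1.1, 'tcp_pos': [0.4698, 0.2079, 0.2308], 'orientation': [-0.0006, -0.0345, 0.9994, 0.0001], 'joint_pos': [0.26, 0.1954, -0.1105, 1.2659, 0.0004, 0.191], 'wrist_force': [-0.686, 0.6594, -0.3819], 'finger_gap': 0.0857, 'grip_force': 0.0}
wrist [322. 208.] xy mm 467.8 210.0 size 129 59 long-axis deg from x 4.0
wrist [ 88. 181.] xy mm 455.6 -22.6 size 129 61 long-axis deg from x 2.0
```

View pics/w1.png

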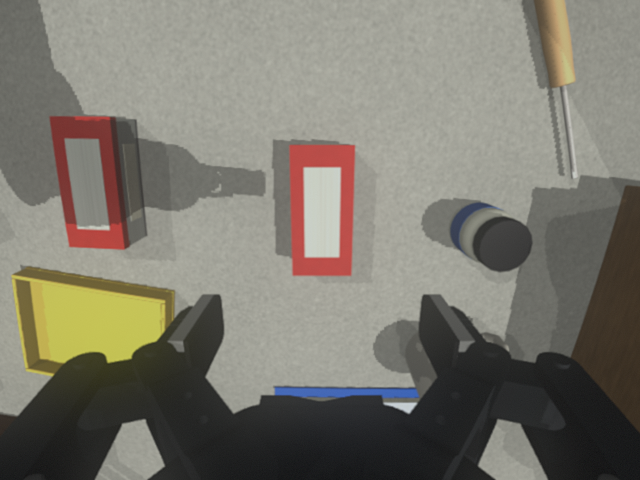

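The wrist view shows the left tin's lid centred at (322,208), between the fingers; mid tin at (88,181), grease jar at (490,240). The position agrees to 2 mm, so I'll descend and grip.

```bash
python3 -m jog '[-0.01,0.01,-0.2,0,0,0,1, -0.01,0.01,-0.4,0,0,0,1, -0.01,0.01,-0.6,0,0,0,1, -0.01,0.01,-0.75,0,0,0,1, -0.01,0.01,-0.85,0,0,0,1, -0.01,0.01,-0.92,0,0,0,1, -0.01,0.01,-0.96,0,0,0,1, -0.01,0.01,-1,0,0,0,1]' && python3 -m jog '[0,0,-0.04,0,0,0,1, 0,0,-0.095,0,0,0,1, 0,0,-0.095,0,0,0,1, 0,0,-0.095,0,0,0,-1, 0,0,-0.095,0,0,0,-1, 0,0,-0.095,0,0,0,-1, 0,0,-0.095,0,0,0,-1, 0,0,-0.095,0,0,0,-1, 0,0,-0.095,0,0,0,-1, 0,0,-0.095,0,0,0,-1]' 80
```

```text
clock: 1.82
tcp_pos: [0.4662, 0.2123, 0.0306]
orientation: [-0.001, -0.037, 0.999, 0.0]
wrist_force: [-0.8, -0.1, -0.1]
finger_gap: 0.0855
grip_force: 0.0
clock: 2.65
tcp_pos: [0.4684, 0.2114, 0.0136]
orientation: [0.001, -0.036, 0.999, 0.0]
wrist_force: [-1.1, -1.1, 5.6]
finger_gap: 0.059
grip_force: 87.7
```

```bash
cat > r.py <<'E'
from workcell import env
import numpy as np
s=env.get_state(); print("%.2f"%s['clock'],'p',np.round(s['tcp_pos'],3).tolist(),'F',np.round(s['wrist_force'],1).tolist(),'T',np.round(s['ft_torque'],3).tolist(),'gap',round(float(s['finger_gap']),4),round(float(s['grip_force'])))
E
python3 -m jog '[0,0,0.1,0,0,0,-1, 0,0,0.2,0,0,0,-1, 0,0,0.3,0,0,0,-1, 0,0,0.4,0,0,0,-1, 0,0,0.45,0,0,0,-1, 0,0,0.45,0,0,0,-1, 0,0,0.45,0,0,0,-1, 0,0,0.45,0,0,0,-1, 0,0,0.45,0,0,0,-1]' | tail -4; python3 r.py
python3 -m jog '[0.165,0.012,0,0,0,0,-1, 0.33,0.024,0,0,0,0,-1, 0.45,0.032,0,0,0,0,-1, 0.45,0.032,0,0,0,0,-1, 0.28,0.02,0,0,0,0,-1, 0.11,0.008,0,0,0,0,-1, 0,0,0,0,0,0,-1, 0,0,0,0,0,0,-1]' >/dev/null; python3 r.py
python3 -m jog '[0,0,0,0,0,0,-1]' >/dev/null; python3 r.py
python3 -m jog '[0.165,0.012,0,0,0,0,-1, 0.33,0.024,0,0,0,0,-1, 0.45,0.032,0,0,0,0,-1]' >/dev/null; python3 r.py
python3 -m jog '[0,0,0,0,0,0,-1]' >/dev/null; python3 r.py
python3 -m jog '[0,0,0,0,0,0,-1]' >/dev/null; python3 r.py
python3 -m jog '[0,0,0,0,0,0,-1]' >/dev/null; python3 r.py
python3 -m jog '[0,0,0,0,0,0,-1]' >/dev/null; python3 r.py
python3 -m jog '[-0.165,-0.012,0,0,0,0,-1, -0.33,-0.024,0,0,0,0,-1, -0.45,-0.032,0,0,0,0,-1]' >/dev/null; python3 r.py
python3 -m jog '[0,0,0,0,0,0,-1]' >/dev/null; python3 r.py
python3 -m jog '[0,0,0,0,0,0,-1]' >/dev/null; python3 r.py
python3 -m jog '[0,0,0,0,0,0,-1]' >/dev/null; python3 r.py
python3 -m jog '[0,0,0,0,0,0,-1]' >/dev/null; python3 r.py
python3 -m jog '[0,0,0,0,0,0,-1, 0,0,0,0,0,0,-1, 0,0,0,0,0,0,-1, 0,0,0,0,0,0,-1]' >/dev/null; python3 r.py
```

```text
orientation: [-0.001, -0.036, 0.999, -0.0]
wrist_force: [0.1, 0.0, -4.4]
finger_gap: 0.059
grip_force: 87.6
3.40 p [0.466, 0.211, 0.101] F [0.1, 0.0, -4.4] T [0.018, 0.027, 0.006] gap 0.059 88
4.07 p [0.46, 0.21, 0.1] F [-1.0, -0.2, -3.5] T [-0.044, 0.102, 0.013] gap 0.0587 89
4.15 p [0.465, 0.211, 0.101] F [1.0, 0.2, -4.2] T [0.018, -0.048, -0.01] gap 0.0591 89
4.40 p [0.561, 0.218, 0.102] F [0.8, -0.2, -3.2] T [0.029, -0.182, -0.01] gap 0.0589 91
4.48 p [0.564, 0.218, 0.102] F [1.9, 0.4, -3.1] T [0.059, -0.141, 0.009] gap 0.0591 91
4.57 p [0.559, 0.217, 0.101] F [-0.3, -0.2, -4.2] T [-0.02, 0.027, 0.02] gap 0.059 91
4.65 p [0.557, 0.217, 0.101] F [-1.2, -0.2, -4.6] T [-0.02, 0.086, 0.016] gap 0.059 91
4.73 p [0.556, 0.217, 0.102] F [0.6, -0.7, -4.1] T [-0.007, 0.066, 0.017] gap 0.0586 91
4.98 p [0.463, 0.211, 0.102] F [-1.0, -0.8, -3.9] T [-0.019, 0.06, -0.012] gap 0.0587 91
5.07 p [0.46, 0.21, 0.101] F [-0.7, -0.5, -3.6] T [-0.006, 0.146, -0.001] gap 0.0591 91
5.15 p [0.465, 0.211, 0.103] F [0.3, 0.4, -2.5] T [0.049, -0.08, 0.02] gap 0.0589 91
5.23 p [0.468, 0.212, 0.103] F [0.3, -0.4, -3.7] T [0.02, -0.089, 0.01] gap 0.0591 91
5.32 p [0.469, 0.212, 0.103] F [0.4, 0.1, -5.1] T [0.103, -0.076, -0.001] gap 0.059 91
5.65 p [0.468, 0.211, 0.102] F [-0.3, -0.4, -3.2] T [-0.021, -0.075, -0.055] gap 0.059 91
```

```bash
python3 r.py; python3 -m jog '[0,0,0,0,0,0,-1]' >/dev/null; python3 r.py
python3 -m jog '[0,0,-0.1,0,0,0,-1, 0,0,-0.2,0,0,0,-1, 0,0,-0.3,0,0,0,-1, 0,0,-0.38,0,0,0,-1, 0,0,-0.42,0,0,0,-1, 0,0,-0.44,0,0,0,-1, 0,0,-0.45,0,0,0,-1, 0,0,-0.45,0,0,0,-1, 0,0,-0.45,0,0,0,-1]' >/dev/null; python3 r.py
python3 -m jog '[0,0,0,0,0,0,1, 0,0,0,0,0,0,1, 0,0,0,0,0,0,1, 0,0,0,0,0,0,1, 0,0,0,0,0,0,1, 0,0,0,0,0,0,1]' >/dev/null; python3 r.py
python3 -m jog '[0,0,0.1,0,0,0,1, 0,0,0.25,0,0,0,1, 0,0,0.45,0,0,0,1, 0,0,0.65,0,0,0,1, 0,0,0.85,0,0,0,1, 0,0,1,0,0,0,1, 0,0,1,0,0,0,1, 0,0,1,0,0,0,1]' >/dev/null; python3 r.py
python3 - <<'E'
from h import *
p,d=eyes.read_camera("wrist"); rects("wrist",red(p),.05,500); state()
E
```

```text
5.65 p [0.468, 0.211, 0.102] F [-0.3, -0.4, -3.2] T [-0.021, -0.075, -0.055] gap 0.059 91
5.73 p [0.468, 0.211, 0.102] F [-0.1, -0.7, -4.2] T [-0.015, -0.082, -0.006] gap 0.059 91
6.48 p [0.468, 0.211, 0.014] F [-5.2, -1.1, 5.9] T [-0.424, 0.734, -0.088] gap 0.0593 92
6.98 p [0.467, 0.211, 0.012] F [0.3, -0.8, 0.2] T [0.011, 0.058, 0.027] gap 0.0853 0
7.65 p [0.469, 0.212, 0.214] F [-0.4, 0.3, -0.6] T [-0.062, 0.003, -0.021] gap 0.0853 0
wrist [320. 211.] xy mm 465.3 211.3 size 127 59 long-axis deg from x 4.2
wrist [ 72. 182.] xy mm 453.1 -22.4 size 128 60 long-axis deg from x 1.5
{'clock': 7.7, 'tcp_pos': [0.4676, 0.2113, 0.2125], 'orientation': [0.0006, -0.0363, 0.9993, 0.0002], 'joint_pos': [0.2679, 0.1991, -0.151, 1.2195, 0.0001, 0.1953], 'wrist_force': [0.0346, -0.1078, -0.5731], 'finger_gap': 0.0853, 'grip_force': 0.0}
```

```bash
python3 -m jog '[-0.03,-0.2,0,0,0,-0.014,1, -0.03,-0.4,0,0,0,-0.014,1, -0.03,-0.6,0,0,0,-0.014,1, -0.03,-0.8,0,0,0,-0.014,1, -0.06,-0.9,0,0,0,-0.014,1, -0.06,-1,0,0,0,-0.014,1, -0.06,-1,0,0,0,-0.014,1]' >/dev/null
python3 -m jog '[0,-0.1,0,0,0,0,1, 0,-0.17,0,0,0,0,1, 0,-0.17,0,0,0,0,1, 0,-0.17,0,0,0,0,1, 0,-0.17,0,0,0,0,1]' >/dev/null
python3 - <<'E'
from h import *
p,d=eyes.read_camera("wrist"); state(); rects("wrist",red(p),.05,500); rects("wrist",yel(p),.028,1000)
E
```

```text
{'clock': 8.75, 'tcp_pos': [0.4549, -0.0217, 0.2116], 'orientation': [-0.0007, -0.0148, 0.9999, 0.0004], 'joint_pos': [-0.2247, 0.0914, -0.281, 1.1999, 0.0005, -0.2542], 'wrist_force': [-1.0565, 0.5035, -0.9147], 'finger_gap': 0.0851, 'grip_force': 0.0}
wrist [558. 235.] xy mm 468.1 211.3 size 130 61 long-axis deg from x 4.2
wrist [317. 214.] xy mm 455.8 -24.5 size 130 60 long-axis deg from x 1.4
wrist [ 83. 211.] xy mm 456.0 -246.3 size 130 61 long-axis deg from x 22.5
wrist [281. 361.] xy mm 638.9 -59.6 size 180 147 long-axis deg from x 85.0
```

```bash
python3 -m jog '[0,-0.012,-0.2,0,0,0,1, 0,-0.012,-0.4,0,0,0,1, 0,-0.012,-0.6,0,0,0,1, 0,-0.012,-0.75,0,0,0,1, 0,-0.012,-0.85,0,0,0,1, 0,-0.012,-0.92,0,0,0,1, 0,-0.012,-0.97,0,0,0,1, 0,-0.012,-0.99,0,0,0,1, 0,-0.012,-0.99,0,0,0,1, 0,-0.012,-0.99,0,0,0,1]' >/dev/null; python3 r.py
python3 -m jog '[0,0,0,0,0,0,-1, 0,0,0,0,0,0,-1, 0,0,0,0,0,0,-1, 0,0,0,0,0,0,-1, 0,0,0,0,0,0,-1, 0,0,0,0,0,0,-1, 0,0,0,0,0,0,-1]' 80 >/dev/null; python3 r.py
python3 -m jog '[0,0,0.1,0,0,0,-1, 0,0,0.2,0,0,0,-1, 0,0,0.3,0,0,0,-1, 0,0,0.4,0,0,0,-1, 0,0,0.45,0,0,0,-1, 0,0,0.45,0,0,0,-1, 0,0,0.45,0,0,0,-1, 0,0,0.45,0,0,0,-1, 0,0,0.45,0,0,0,-1]' >/dev/null; python3 r.py
python3 -m jog '[0.165,0.005,0,0,0,0,-1, 0.33,0.01,0,0,0,0,-1, 0.45,0.014,0,0,0,0,-1, 0.45,0.014,0,0,0,0,-1, 0.28,0.009,0,0,0,0,-1, 0.11,0.004,0,0,0,0,-1, 0,0,0,0,0,0,-1, 0,0,0,0,0,0,-1]' >/dev/null; python3 r.py
python3 -m jog '[0,0,0,0,0,0,-1]' >/dev/null; python3 r.py
python3 -m jog '[0.165,0.005,0,0,0,0,-1, 0.33,0.01,0,0,0,0,-1, 0.45,0.014,0,0,0,0,-1]' >/dev/null; python3 r.py
python3 -m jog '[0,0,0,0,0,0,-1]' >/dev/null; python3 r.py
python3 -m jog '[0,0,0,0,0,0,-1]' >/dev/null; python3 r.py
python3 -m jog '[0,0,0,0,0,0,-1]' >/dev/null; python3 r.py
python3 -m jog '[0,0,0,0,0,0,-1]' >/dev/null; python3 r.py
python3 -m jog '[-0.165,-0.005,0,0,0,0,-1, -0.33,-0.01,0,0,0,0,-1, -0.45,-0.014,0,0,0,0,-1]' >/dev/null; python3 r.py
python3 -m jog '[0,0,0,0,0,0,-1]' >/dev/null; python3 r.py
python3 -m jog '[0,0,0,0,0,0,-1]' >/dev/null; python3 r.py
python3 -m jog '[0,0,0,0,0,0,-1]' >/dev/null; python3 r.py
python3 -m jog '[0,0,0,0,0,0,-1]' >/dev/null; python3 r.py
python3 -m jog '[0,0,0,0,0,0,-1, 0,0,0,0,0,0,-1, 0,0,0,0,0,0,-1, 0,0,0,0,0,0,-1]' >/dev/null; python3 r.py
```

```text
9.58 p [0.455, -0.025, 0.015] F [0.5, -0.2, -0.6] T [0.002, -0.017, -0.011] gap 0.0853 0
10.17 p [0.456, -0.025, 0.016] F [-1.3, 1.8, 6.4] T [0.108, 0.145, 0.03] gap 0.0587 87
10.92 p [0.454, -0.025, 0.103] F [-0.6, 0.3, -3.9] T [-0.024, 0.009, 0.063] gap 0.0586 88
11.58 p [0.448, -0.024, 0.102] F [-1.4, 0.4, -4.6] T [0.06, 0.097, 0.008] gap 0.0587 88
11.67 p [0.453, -0.025, 0.103] F [0.6, 0.2, -4.5] T [-0.033, -0.122, -0.053] gap 0.0591 88
11.92 p [0.549, -0.023, 0.104] F [1.1, -0.3, -3.1] T [0.006, -0.137, 0.015] gap 0.0589 88
12.00 p [0.552, -0.023, 0.104] F [0.8, -0.7, -3.9] T [-0.038, -0.092, 0.015] gap 0.0591 88
12.08 p [0.547, -0.022, 0.103] F [-1.1, -0.1, -4.2] T [0.008, 0.109, 0.007] gap 0.0591 88
12.17 p [0.545, -0.022, 0.103] F [0.3, 0.4, -4.5] T [-0.008, 0.027, 0.042] gap 0.0588 88
12.25 p [0.544, -0.022, 0.104] F [-0.6, 0.2, -3.3] T [0.014, 0.002, -0.008] gap 0.0591 88
12.50 p [0.451, -0.025, 0.104] F [-1.7, 0.7, -4.6] T [-0.021, 0.106, -0.031] gap 0.059 88
12.58 p [0.448, -0.024, 0.103] F [-0.4, 0.1, -4.1] T [-0.037, 0.081, -0.023] gap 0.0591 88
12.67 p [0.453, -0.025, 0.104] F [0.6, -0.5, -4.2] T [0.035, -0.086, 0.002] gap 0.0591 88
12.75 p [0.456, -0.025, 0.105] F [0.2, -0.1, -4.4] T [-0.036, -0.048, -0.017] gap 0.0585 88
12.83 p [0.456, -0.025, 0.105] F [-0.8, -0.9, -3.1] T [0.05, -0.026, 0.036] gap 0.0588 88
13.17 p [0.456, -0.025, 0.104] F [-0.2, 0.6, -3.4] T [-0.036, 0.09, 0.031] gap 0.059 88
```

```bash
for i in 1 2 3 4 5; do python3 -m jog '[0,0,0,0,0,0,-1]' >/dev/null; python3 r.py; done
```

```text
13.25 p [0.455, -0.025, 0.104] F [-0.1, -0.6, -4.1] T [-0.015, -0.051, 0.048] gap 0.0587 88
13.33 p [0.455, -0.025, 0.104] F [0.6, -1.1, -3.4] T [-0.042, -0.002, 0.024] gap 0.0593 88
13.42 p [0.455, -0.025, 0.104] F [-0.3, -0.3, -3.5] T [-0.027, 0.029, 0.098] gap 0.059 88
13.50 p [0.455, -0.025, 0.104] F [-0.4, -0.3, -3.7] T [-0.04, -0.004, -0.005] gap 0.0588 88
13.58 p [0.455, -0.025, 0.104] F [-0.9, 0.0, -3.8] T [-0.0, 0.008, 0.052] gap 0.059 88
```

```bash
python3 -m jog '[0,0,-0.1,0,0,0,-1, 0,0,-0.2,0,0,0,-1, 0,0,-0.3,0,0,0,-1, 0,0,-0.38,0,0,0,-1, 0,0,-0.42,0,0,0,-1, 0,0,-0.44,0,0,0,-1, 0,0,-0.45,0,0,0,-1, 0,0,-0.45,0,0,0,-1, 0,0,-0.45,0,0,0,-1]' >/dev/null; python3 r.py
python3 -m jog '[0,0,0,0,0,0,1, 0,0,0,0,0,0,1, 0,0,0,0,0,0,1, 0,0,0,0,0,0,1, 0,0,0,0,0,0,1, 0,0,0,0,0,0,1]' >/dev/null; python3 r.py
python3 -m jog '[0,0,0.1,0,0,0,1, 0,0,0.25,0,0,0,1, 0,0,0.45,0,0,0,1, 0,0,0.65,0,0,0,1, 0,0,0.85,0,0,0,1, 0,0,1,0,0,0,1, 0,0,1,0,0,0,1, 0,0,1,0,0,0,1]' >/dev/null; python3 r.py
python3 -m jog '[0,-0.2,0,0,0,0.03,1, 0,-0.4,0,0,0,0.06,1, 0,-0.6,0,0,0,0.09,1, 0,-0.8,0,0,0,0.117,1, 0,-0.9,0,0,0,0.117,1, 0,-1,0,0,0,0.117,1, 0,-1,0,0,0,0.117,1]' >/dev/null
python3 -m jog '[0,-0.1,0,0,0,0,1, 0,-0.1,0,0,0,0,1, 0,-0.1,0,0,0,0,1, 0,-0.1,0,0,0,0,1]' >/dev/null
python3 - <<'E'
from h import *
p,d=eyes.read_camera("wrist"); state(); rects("wrist",red(p),.05,500)
E
```

```text
14.33 p [0.456, -0.025, 0.016] F [-4.2, 1.4, 5.3] T [0.125, 0.623, 0.044] gap 0.059 89
14.83 p [0.455, -0.025, 0.014] F [0.2, 0.5, -0.4] T [0.016, -0.048, -0.003] gap 0.0851 0
15.50 p [0.457, -0.025, 0.216] F [-0.0, -0.1, -1.0] T [-0.007, 0.061, -0.044] gap 0.0856 0
{'clock': 16.4667, 'tcp_pos': [0.4549, -0.2439, 0.2136], 'orientation': [-0.0005, -0.1972, 0.9804, 0.0008], 'joint_pos': [-0.6479, 0.2071, -0.1383, 1.2274, 0.0004, -1.0449], 'wrist_force': [-0.1204, -0.2443, -0.3831], 'finger_gap': 0.0855, 'grip_force': 0.0}
wrist [632. 393.] xy mm 513.6 184.6 size 80 33 long-axis deg from x 42.8
wrist [521. 290.] xy mm 452.5 -25.6 size 125 61 long-axis deg from x 1.2
wrist [318. 216.] xy mm 455.8 -247.6 size 129 60 long-axis deg from x 22.7
```

```bash
python3 -m jog '[0.004,-0.015,-0.2,0,0,0,1, 0.004,-0.015,-0.4,0,0,0,1, 0.004,-0.015,-0.6,0,0,0,1, 0.004,-0.015,-0.75,0,0,0,1, 0.004,-0.015,-0.85,0,0,0,1, 0.004,-0.015,-0.92,0,0,0,1, 0.004,-0.015,-0.97,0,0,0,1, 0.004,-0.015,-1,0,0,0,1, 0.004,-0.015,-1,0,0,0,1, 0.004,-0.015,-1,0,0,0,1]' >/dev/null; python3 r.py
python3 -m jog '[0,0,0,0,0,0,-1, 0,0,0,0,0,0,-1, 0,0,0,0,0,0,-1, 0,0,0,0,0,0,-1, 0,0,0,0,0,0,-1, 0,0,0,0,0,0,-1, 0,0,0,0,0,0,-1]' 80 >/dev/null; python3 r.py
python3 -m jog '[0,0,0.1,0,0,0,-1, 0,0,0.2,0,0,0,-1, 0,0,0.3,0,0,0,-1, 0,0,0.4,0,0,0,-1, 0,0,0.45,0,0,0,-1, 0,0,0.45,0,0,0,-1, 0,0,0.45,0,0,0,-1, 0,0,0.45,0,0,0,-1, 0,0,0.45,0,0,0,-1]' >/dev/null; python3 r.py
python3 -m jog '[0.152,0.064,0,0,0,0,-1, 0.304,0.128,0,0,0,0,-1, 0.415,0.174,0,0,0,0,-1, 0.415,0.174,0,0,0,0,-1, 0.258,0.108,0,0,0,0,-1, 0.101,0.042,0,0,0,0,-1, 0,0,0,0,0,0,-1, 0,0,0,0,0,0,-1]' >/dev/null; python3 r.py
python3 -m jog '[0,0,0,0,0,0,-1]' >/dev/null; python3 r.py
python3 -m jog '[0.152,0.064,0,0,0,0,-1, 0.304,0.128,0,0,0,0,-1, 0.415,0.174,0,0,0,0,-1]' >/dev/null; python3 r.py
for i in 1 2 3 4; do python3 -m jog '[0,0,0,0,0,0,-1]' >/dev/null; python3 r.py; done
python3 -m jog '[-0.152,-0.064,0,0,0,0,-1, -0.304,-0.128,0,0,0,0,-1, -0.415,-0.174,0,0,0,0,-1]' >/dev/null; python3 r.py
for i in 1 2 3 4 5 6 7 8; do python3 -m jog '[0,0,0,0,0,0,-1]' >/dev/null; python3 r.py; done
```

```text
17.30 p [0.457, -0.248, 0.015] F [0.4, 0.0, 0.6] T [-0.022, -0.028, 0.05] gap 0.0854 0
17.88 p [0.457, -0.249, 0.016] F [0.5, 0.5, 6.0] T [0.317, 0.11, 0.017] gap 0.0588 88
18.63 p [0.455, -0.247, 0.103] F [-0.5, -0.5, -3.1] T [0.051, -0.009, -0.021] gap 0.0586 88
19.30 p [0.451, -0.248, 0.103] F [-1.0, -0.1, -3.1] T [0.032, 0.077, -0.05] gap 0.0591 88
19.38 p [0.454, -0.248, 0.103] F [0.5, 0.1, -4.8] T [-0.051, -0.067, 0.021] gap 0.0591 88
19.63 p [0.542, -0.213, 0.104] F [0.0, -0.9, -3.7] T [-0.108, -0.063, 0.024] gap 0.0588 88
19.72 p [0.544, -0.212, 0.104] F [1.1, -1.2, -3.1] T [-0.067, 0.006, -0.057] gap 0.0585 88
19.80 p [0.541, -0.212, 0.103] F [-0.3, 0.4, -3.3] T [-0.014, 0.017, 0.009] gap 0.0589 88
19.88 p [0.539, -0.213, 0.103] F [0.1, 0.1, -4.8] T [-0.003, 0.019, -0.02] gap 0.0587 88
19.97 p [0.538, -0.213, 0.104] F [0.0, 0.3, -3.4] T [-0.003, 0.02, -0.054] gap 0.0588 88
20.22 p [0.453, -0.248, 0.104] F [0.3, -0.1, -3.9] T [0.048, 0.03, -0.026] gap 0.0589 88
20.30 p [0.451, -0.249, 0.104] F [-0.6, 1.3, -3.7] T [0.076, 0.068, -0.025] gap 0.0592 88
20.38 p [0.455, -0.249, 0.105] F [-0.2, 0.5, -3.8] T [-0.003, -0.056, -0.06] gap 0.0588 88
20.47 p [0.456, -0.249, 0.105] F [0.4, 0.0, -4.0] T [-0.001, -0.036, -0.015] gap 0.0589 88
20.55 p [0.457, -0.248, 0.105] F [-1.0, -0.3, -3.7] T [0.006, -0.002, 0.056] gap 0.0592 88
20.63 p [0.457, -0.248, 0.104] F [-0.0, -0.0, -4.2] T [0.033, -0.007, 0.072] gap 0.0593 88
20.72 p [0.457, -0.248, 0.104] F [0.4, 0.6, -4.0] T [-0.003, 0.004, -0.005] gap 0.059 88
20.80 p [0.457, -0.248, 0.104] F [0.6, 0.6, -4.1] T [-0.014, -0.006, -0.037] gap 0.0589 88
20.88 p [0.456, -0.248, 0.104] F [-0.6, 0.2, -3.6] T [0.015, -0.093, 0.004] gap 0.0589 88
```

The right tin is quiet. Only the left tin showed a lasting moment that changed sign with the end it stopped at (+0.07 / -0.08 N m, as for a ball at an end stop). I'll put the right tin back, then take the left tin and confirm with it in hand.

```bash
python3 -m jog '[0,0,-0.1,0,0,0,-1, 0,0,-0.2,0,0,0,-1, 0,0,-0.3,0,0,0,-1, 0,0,-0.38,0,0,0,-1, 0,0,-0.42,0,0,0,-1, 0,0,-0.44,0,0,0,-1, 0,0,-0.45,0,0,0,-1, 0,0,-0.45,0,0,0,-1, 0,0,-0.45,0,0,0,-1]' >/dev/null; python3 r.py
python3 -m jog '[0,0,0,0,0,0,1, 0,0,0,0,0,0,1, 0,0,0,0,0,0,1, 0,0,0,0,0,0,1, 0,0,0,0,0,0,1, 0,0,0,0,0,0,1, 0,0,0,0,0,0,1, 0,0,0,0,0,0,1]' >/dev/null; python3 r.py
python3 -m jog '[0,0,0.1,0,0,0,1, 0,0,0.25,0,0,0,1, 0,0,0.45,0,0,0,1, 0,0,0.65,0,0,0,1, 0,0,0.85,0,0,0,1, 0,0,1,0,0,0,1, 0,0,1,0,0,0,1, 0,0,1,0,0,0,1]' >/dev/null; python3 r.py
python3 - <<'E'
from h import *
p,d=eyes.read_camera("wrist"); rects("wrist",red(p),.05,500)
E
python3 -m jog '[0,0.2,0,0,0,-0.03,1, 0.01,0.4,0,0,0,-0.06,1, 0.02,0.6,0,0,0,-0.09,1, 0.03,0.8,0,0,0,-0.103,1, 0.05,1,0,0,0,-0.103,1, 0.05,1,0,0,0,-0.103,1]' >/dev/null
python3 -m jog '[0,0.2,0,0,0,0,1, 0,0.4,0,0,0,0,1, 0,0.6,0,0,0,0,1, 0,0.8,0,0,0,0,1, 0,1,0,0,0,0,1, 0,1,0,0,0,0,1]' >/dev/null
python3 -m jog '[0,0.2,0,0,0,0,1, 0,0.3,0,0,0,0,1, 0,0.3,0,0,0,0,1, 0,0.3,0,0,0,0,1, 0,0.3,0,0,0,0,1]' >/dev/null
python3 - <<'E'
from h import *
p,d=eyes.read_camera("wrist"); state(); rects("wrist",red(p),.05,500)
E
```

```text
21.63 p [0.456, -0.248, 0.016] F [-3.4, 3.0, 7.1] T [0.512, 0.724, -0.027] gap 0.0588 89
22.30 p [0.456, -0.248, 0.014] F [-0.3, -0.5, 0.2] T [0.049, -0.037, -0.003] gap 0.0854 0
22.97 p [0.457, -0.249, 0.216] F [0.7, -0.8, -0.6] T [0.007, 0.036, 0.044] gap 0.0854 0
wrist [525. 290.] xy mm 452.9 -25.8 size 129 61 long-axis deg from x 1.0
wrist [324. 210.] xy mm 452.8 -246.7 size 128 59 long-axis deg from x 22.7
{'clock': 24.4833, 'tcp_pos': [0.4656, 0.2107, 0.2133], 'orientation': [-0.001, -0.0358, 0.9994, -0.0004], 'joint_pos': [0.2679, 0.1978, -0.1507, 1.2244, -0.0003, 0.1962], 'wrist_force': [0.1457, -0.0426, -0.7628], 'finger_gap': 0.0857, 'grip_force': 0.0}
wrist [321. 217.] xy mm 468.7 211.8 size 129 60 long-axis deg from x 4.1
wrist [ 73. 187.] xy mm 455.4 -23.8 size 130 61 long-axis deg from x 1.3
```

All three tins are back within about 3 mm. I'll grip the left tin, lift it and swing it again to confirm.

```bash
python3 -m jog '[0.012,0.004,-0.2,0,0,0,1, 0.012,0.004,-0.4,0,0,0,1, 0.012,0.004,-0.6,0,0,0,1, 0.012,0.004,-0.75,0,0,0,1, 0.012,0.004,-0.85,0,0,0,1, 0.012,0.004,-0.92,0,0,0,1, 0.012,0.004,-0.97,0,0,0,1, 0.012,0.004,-1,0,0,0,1, 0.012,0.004,-1,0,0,0,1, 0.012,0.004,-1,0,0,0,1]' >/dev/null; python3 r.py
python3 -m jog '[0,0,0,0,0,0,-1, 0,0,0,0,0,0,-1, 0,0,0,0,0,0,-1, 0,0,0,0,0,0,-1, 0,0,0,0,0,0,-1, 0,0,0,0,0,0,-1, 0,0,0,0,0,0,-1]' 80 >/dev/null; python3 r.py
python3 -m jog '[0,0,0.1,0,0,0,-1, 0,0,0.2,0,0,0,-1, 0,0,0.3,0,0,0,-1, 0,0,0.4,0,0,0,-1, 0,0,0.5,0,0,0,-1, 0,0,0.6,0,0,0,-1, 0,0,0.6,0,0,0,-1, 0,0,0.6,0,0,0,-1, 0,0,0.6,0,0,0,-1]' >/dev/null; python3 r.py
python3 -m jog '[0.165,0.012,0,0,0,0,-1, 0.33,0.024,0,0,0,0,-1, 0.45,0.032,0,0,0,0,-1]' >/dev/null; python3 r.py
for i in 1 2 3 4 5 6 7 8; do python3 -m jog '[0,0,0,0,0,0,-1]' >/dev/null; python3 r.py; done
python3 -m jog '[-0.165,-0.012,0,0,0,0,-1, -0.33,-0.024,0,0,0,0,-1, -0.45,-0.032,0,0,0,0,-1]' >/dev/null; python3 r.py
for i in 1 2 3 4 5 6 7 8; do python3 -m jog '[0,0,0,0,0,0,-1]' >/dev/null; python3 r.py; done
```

```text
25.32 p [0.469, 0.212, 0.015] F [1.4, 0.9, -0.4] T [0.04, 0.047, -0.007] gap 0.0857 0
25.90 p [0.47, 0.213, 0.016] F [0.2, -1.4, 5.5] T [-0.242, 0.15, 0.004] gap 0.0589 87
26.65 p [0.468, 0.213, 0.133] F [-0.5, -0.1, -3.8] T [0.08, -0.026, 0.049] gap 0.0592 88
26.90 p [0.559, 0.219, 0.132] F [0.8, 0.9, -3.8] T [0.075, -0.17, -0.013] gap 0.0591 88
26.98 p [0.562, 0.219, 0.132] F [1.4, 1.0, -3.8] T [0.051, -0.116, 0.022] gap 0.0588 88
27.07 p [0.558, 0.219, 0.132] F [-0.4, -0.0, -3.6] T [-0.008, 0.065, -0.042] gap 0.0591 88
27.15 p [0.557, 0.219, 0.132] F [-0.2, -0.0, -4.2] T [-0.06, 0.049, 0.002] gap 0.0586 88
27.23 p [0.557, 0.219, 0.133] F [0.1, -0.4, -3.4] T [0.033, 0.026, -0.045] gap 0.0589 88
27.32 p [0.557, 0.219, 0.134] F [0.2, -0.6, -3.7] T [-0.014, 0.083, 0.056] gap 0.0587 88
27.40 p [0.558, 0.219, 0.134] F [-0.4, -0.6, -3.6] T [0.068, 0.098, 0.058] gap 0.0587 88
27.48 p [0.558, 0.219, 0.135] F [-0.1, -1.1, -2.9] T [-0.071, 0.116, -0.039] gap 0.0589 88
27.57 p [0.558, 0.219, 0.135] F [0.8, -0.2, -4.0] T [-0.022, 0.071, 0.059] gap 0.0589 88
27.82 p [0.466, 0.212, 0.134] F [-0.8, 0.5, -2.9] T [0.012, 0.159, -0.011] gap 0.059 88
27.90 p [0.462, 0.212, 0.134] F [-0.6, -0.7, -4.0] T [-0.039, 0.138, 0.005] gap 0.0589 88
27.98 p [0.467, 0.213, 0.135] F [0.8, 0.6, -3.7] T [-0.014, -0.075, -0.04] gap 0.0587 88
28.07 p [0.47, 0.213, 0.135] F [1.3, -0.1, -3.5] T [0.059, -0.091, -0.032] gap 0.0592 88
28.15 p [0.47, 0.213, 0.135] F [0.5, 0.1, -4.3] T [0.004, -0.069, -0.042] gap 0.0587 88
28.23 p [0.47, 0.213, 0.135] F [0.5, -0.8, -3.5] T [-0.004, -0.1, 0.011] gap 0.0587 88
28.32 p [0.469, 0.213, 0.134] F [0.2, -0.5, -4.5] T [-0.007, -0.114, 0.026] gap 0.0591 88
28.40 p [0.469, 0.213, 0.134] F [-0.2, -0.6, -3.5] T [-0.025, -0.116, 0.01] gap 0.0585 88
28.48 p [0.469, 0.213, 0.134] F [0.3, 0.1, -3.6] T [0.046, -0.052, -0.014] gap 0.059 88
```

Confirmed: the left tin's moment settles at about +0.08 and then -0.09 N m, so it holds the ball. Next I'll carry it over the tray.

```bash
python3 -m jog '[0.06,-0.09,0,0,0,0,-1, 0.13,-0.2,0,0,0,0,-1, 0.2,-0.31,0,0,0,0,-1, 0.27,-0.42,0,0,0,0,-1, 0.34,-0.53,0,0,0,0,-1, 0.41,-0.64,0,0,0,0,-1, 0.445,-0.69,0,0,0,0,-1]' >/dev/null
python3 -m jog '[0.07,-0.11,0,0,0,0,-1, 0.14,-0.22,0,0,0,0,-1, 0.21,-0.33,0,0,0,0,-1, 0.28,-0.44,0,0,0,0,-1, 0.35,-0.55,0,0,0,0,-1, 0.4,-0.63,0,0,0,0,-1, 0.43,-0.67,0,0,0,0,-1, 0.445,-0.69,0,0,0,0,-1, 0.445,-0.69,0,0,0,0,-1, 0.445,-0.69,0,0,0,0,-1, 0.445,-0.69,0,0,0,0,-1, 0.445,-0.69,0,0,0,0,-1]' >/dev/null
python3 -m jog '[0,0,0,0,0,0,-1, 0,0,0,0,0,0,-1, 0,0,0,0,0,0,-1, 0,0,0,0,0,0,-1, 0,0,0,0,0,0,-1, 0,0,0,0,0,0,-1]'
python3 - <<'E'
from h import *
p,d=eyes.read_camera("scene"); cv2.imwrite("pics/s2.png",p[:,:,::-1])
p,d=eyes.read_camera("top"); cv2.imwrite("pics/t2.png",p[:,:,::-1]); rects("top",red(p),.05,400)
E
```

```text
clock: 30.57
tcp_pos: [0.6465, -0.0634, 0.1343]
orientation: [0.0, -0.036, 0.999, 0.0]
wrist_force: [0.3, 0.9, -4.6]
finger_gap: 0.0589
grip_force: 88.6
top [ 49. 449.] xy mm -105.3 699.3 size 197 99 long-axis deg from x 89.6
top [423. 230.] xy mm 454.6 -246.9 size 130 62 long-axis deg from x 23.5
```

View pics/s2.png

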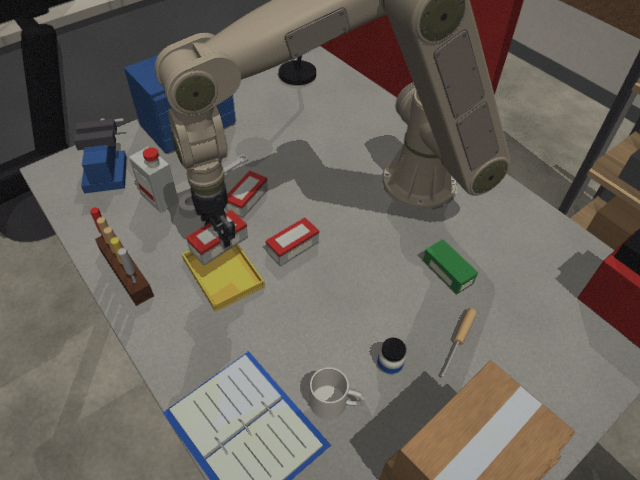

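The left tin is held level at (218,238) above the tray. The mid tin (292,240) and right tin (245,190) are in place, and the bystanders have not moved. Handing in.

```bash
python3 -c "
from workcell import env
print(env.hand_in())"
```

```text
the job is handed in; nothing more can be done
None
```

The left tin is the one that rattles: all three were shaken and stood back in place, and I handed in with the left tin held upright and still over the middle of the yellow tray, its underside about 12 cm above the bench; the hand-in returned no verdict.

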